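Swing the swivel hook out to its stop and hang the suction foot over the drip dish

ROBOT

A 6-joint arm with a two-finger parallel gripper is mounted at the origin on a cart in front of the work surface, level with it; the furniture and walls round the work are solid. World frame = base frame: x ahead of the robot, y to its left, z up, the work surface at z = 0. Lengths are in mm, angles in degrees, forces in N, time in s.
With the tool pointing down it reaches from about 300 to 850 mm from the base axis. Payload 4.2 kg.
Tool frame: the origin (TCP) lies between the finger pads; the fingertips stand 22 mm ahead of it and the grasp point (between the pads) lies 3 mm ahead of it; z points along the fingers, y is the direction in which the jaws open and shut (so a half turn about z gives the same grasp; the last joint's range is limited). The gripper opens to 91 mm and grips with 3 to 60 N. Pads are 32 mm wide; open, the fingers measure 118 mm over their backs; the gripper's body (76 mm by 178 mm) begins 60 mm behind the grasp point.
Start: joints at [-65.718, 18.312, 89.639, -0, 72.044, -1.146], TCP at [246.895, -519.311, 235.976] pointing down, gripper open.
Joint ranges: [-177.97, 177.97], [-48.28, 115.42], [12.27, 149.76], [-77.06, 257.06], [2.81, 150.46], [-146.56, 146.56]. Speed limits (degrees/s): [147.25, 147.25, 180, 180, 180, 180].

INTERFACE

Orientations are given as [roll, pitch, yaw] about the fixed x, y, z axes, in that order (R = Rz(yaw) Ry(pitch) Rx(roll)).
In Python, from workcell import telemetry, cams, env gives the robot as it stands.
- The arm moves only by the shell command python3 -m inch 'ROWS' [FORCE]. ROWS is JSON, a list of rows, each an object of numbers: "x", "y", "z": the shift along the tool's x, y, z in cm; "yaw": the turn about the tool's z in units of 5 degrees (1.0 is 5 degrees); "gripper": the gripper's target within -1 to 1 (fully open at 1, half-way at 0, shut at -1). A call has 1 to 12 rows; each row shifts and turns the commanded pose from where the row before left it, along the tool's axes as they then stand; what a row does not reach is not made up. A row lasts 1/12 s, in which the tool goes at most 41.7 mm and 7.16 degrees, less where a joint would pass 70% of its speed; a pose out of reach is approached as far as the arm can. A call is refused whole if a number of a shift passes 4.17 or a number of a turn 1, either way. A call with a gripper value outside its range is refused whole. The fingers move at their own pace and stop on an object; FORCE is the grip in N (left out, the last holds). Time passes only in rows, so rows that do not move let the fingers close. It gives the time, the measured TCP pose, the force and the opening at its end, in the units of the state.
- telemetry.state(): the state, without advancing time (a new reading comes with each control period).
- cams.grab_frame(name): name is "side" or "top" or "wrist"; returns a dict with "pixels" (400x640x3 uint8, red, green, blue), "mtx" (3x3 intrinsics, pixels), "distortion" ([k1, k2, p1, p2, k3] as OpenCV has them; the pictures are not rectified), "rvec" (rotation vector, rad) and "tvec" (3), from world to camera coordinates, as OpenCV has them. Camera axes: x right, y down, z forward; pixel columns grow to the right and rows downward; lengths in mm; the calibration is good to about 2 mm. A picture is of the moment at which its call begins. There is no depth.
- env.job_done(): hands the job in, once; it reports no verdict.
The state is a dict: "time_s": time; "qpos": joint angles; "qvel": joint speeds; "effort": joint torques, N m; "ee_pos": TCP position; "ee_rot": TCP orientation; "force": force on the tool from outside, world axes, zero at the start; "torque": the same for the moment, N m; "gripper_width": finger opening in mm.
Only numpy, scipy, OpenCV 4.12 (cv2) and the standard library are available. Lean on these libraries where they do the work, as an engineer would, in place of code of your own. Each camera call takes 0.05 s, during which the arm holds its last target. There are 200 camera calls.

TASK

The freshly rinsed suction foot has to hang to drip dry, off its soft lip. Swing the stand's swivel hook round to the side where the round metal dish stands until it rests firmly but gently against its rubber stop, without ramming it; then hang the suction foot on the hook, its neck between the two prongs and its collar fully down in the saddle, over the dish, and let go. Leave the dish and the other things where they are.

Things in the scene. Friction and masses are not known exactly. Their poses are not given: they have to be found in the camera images.
- stand: Fixed grey-flanged column (flange 72 mm across); origin on the table on its axis, z up. On it a hand-clamped dark collar holds two upright rubber-sleeved stop pins (11 mm thick, top z = 151 mm) that stop the hook's arm when it points to about +y or -y of the stand. The collar sits up to 20 degrees off, both stops the same way: to be found by feel.
- hook_pivot (a point): On the hook's upright swivel axis (the column's), z = 145 mm; turns with the hook: x points out along the arm, z up. Turning takes about 0.2 N m (3 N pushing sideways 70 mm out) and the hook stays where left. Pushed there against a stop, the rubber gives 1 to 3 mm: 8 to 12 N in all is firm (0.5 to 0.8 N m about the axis), over 15 N is ramming. It starts swung back, roughly away from the robot.
- hook: The swivel hook; origin on its axis at table height, x out along the arm. Hub 35 mm across, top z = 161 mm. Solid steel arm 22 mm wide, z = 137 to 151 mm, from the hub to 79.8 mm from the axis. From its end two round prongs 8 mm thick (z = 137 to 145 mm), 14.4 mm apart inside, run out; their tips, 112 to 125 mm from the axis, turn up to z = 155 mm and splay. The mouth opens outward.
- hook_saddle (a point): Centre of the hook's saddle, 95 mm from the axis on the prongs' top (z = 145 mm), x outward, z up: the dip, 30 mm long, between the arm's end face (6 mm high) and the upturned tips. A cross bar between the prongs: a neck pushed inward against it stands 0.8 mm nearer the axis than the saddle's centre. Sideways pushes of over 2 N on the prongs turn the hook.
- drip_dish: Round shallow bright metal dish, 111 mm across, 24 mm high, empty, loose; origin at the centre of its underside. Stands about 95 mm from the column's axis on the stand's +y or -y side.
- tape_roll: Roll of grey tape lying flat, 107 mm across, 48 mm high, loose; origin at the centre of its underside. Stands on the stand's other side. Not to be moved.
- foot: The suction foot, about 0.2 kg, standing upright on its rubber bellows cup; origin at the centre of the lip's underside, z up the stem. By height: cup 62 mm across up to 40 mm, nut 19 mm across up to 52 mm, neck 12 mm across from 52 to 78 mm, steel collar 28 mm across from 78 to 85 mm, brass hexagon from 85 to 126 mm, black cap 17 mm across up to 136 mm.
- foot_hex (a point): Centre of the suction foot's upright brass hexagon, where it is gripped: 19 mm across flats, 41 mm tall, 105.5 mm above the lip; z up, flats facing along this point's x axis and every 60 degrees from there.
- foot_collar (a point): Centre of the underside of the foot's collar, 27.5 mm below foot_hex, 78 mm above the lip. This face rests on the prongs when hung: it is then at hook_saddle.
- bottle: Small red plastic bottle standing upright, 24x36x92 mm; origin at the centre of its underside. Not to be moved.
- tape_measure: Tape measure standing on edge, 36x80x62 mm; origin at the centre of its underside. Not to be moved.

How it is judged (in metres and radians):
On the way:
1. the hook is turned to the dish's side and pressed against its stop there (at least 6 N between arm and stop pin), the suction foot not yet on it (contact force between stand and hook above 6 N and horizontal distance between hook_saddle and drip_dish below 0.05 m and height (world z) of foot below 0.03 m), for 0.1 s.
At the end, for the whole second after the job is handed in: The suction foot hangs at rest on the hook: its collar's underside centre within 4 mm sideways and 2.5 mm in height of the saddle's centre, its stem upright within 0.08 rad, and its axis within 50 mm of the dish's centre, seen from above (horizontal distance between foot_collar and hook_saddle below 0.004 m and z of foot_collar in the frame of hook_saddle between -0.003 and 0.0025 m and angle between foot's own z axis and vertical below 0.08 rad and horizontal distance between foot_collar and drip_dish below 0.05 m and linear speed of foot below 0.02 m/s); the robot touches nothing.
It fails at once if the hook is rammed against its stop (more than 30 N at the stop pin, about 18 N at 70 mm from the axis) (contact force between stand and hook above 30 N).
It fails at once if the suction foot is forced against the hook with more than 25 N (contact force between foot and hook above 25 N).
It fails at once if the dish, the tape roll, the bottle or the tape measure is shifted by more than 25 mm (distance of any of drip_dish, tape_roll, bottle, tape_measure from where it was at the start of the episode above 0.025 m).
It also fails if it takes over 72 s, if anything falls off the work surface, if the arm or the gripper's body presses on something with over 40 N, if the wrist force passes 120 N, or if a joint passes its speed limit or range.

## Working session

There is one attempt and no reset: what is moved stays moved. The work goes in short steps, Python scripts to look and compute and a shell command to move; the robot and the scene stay as the last step left them, time stands still between calls to the robot, and variables do not carry over. Pictures are saved under pics/ and viewed, about 8 in all and at most 12, crops included, and the job is handed in when it is done.

```bash
mkdir -p pics; ls
python3 - <<'E'
from workcell import telemetry,cams
import cv2,numpy as np
s=telemetry.state();print(s)
for n in("top","side"):
    f=cams.grab_frame(n);np.savez(f"pics/{n}0.npz",**{k:np.array(v) for k,v in f.items()})
    cv2.imwrite(f"pics/{n}0.png",f["pixels"][:,:,::-1])
    R=cv2.Rodrigues(np.array(f["rvec"]))[0];print(n,(-R.T@np.array(f["tvec"]).ravel()).round(),R[2].round(2),np.array(f["mtx"])[0,0])
E
```

```text
pics
{'time_s': 0.0, 'qpos': array([-6.57171220e+01,  1.83523324e+01,  8.97064075e+01, -2.50960426e-04,
        7.20453848e+01, -1.14632944e+00]), 'qvel': array([-0.01049909, -0.03005204, -0.0508954 ,  0.00921816,  0.02365639,
        0.1215907 ]), 'effort': array([ 9.82741149e-04, -4.12457657e+01, -2.31975478e+01,  7.29776337e-02,
        4.57257824e-02, -1.14781596e-04]), 'ee_pos': array([ 246.70298417, -518.86128739,  235.11332402]), 'ee_rot': array([-1.79895891e+02, -1.84455592e-03,  2.54292833e+01]), 'force': array([-0.14167012, -0.19826946,  0.39911507]), 'torque': array([-0.00641247, -0.06493647,  0.03607544]), 'gripper_width': 91.21830795599335}
top [ 418.   16. 1118.] [ 0.1  -0.01 -1.  ] 444.6551769685418
side [176. 847. 682.] [ 0.31 -0.77 -0.55] 449.5689006433792
```

View pics/top0.png

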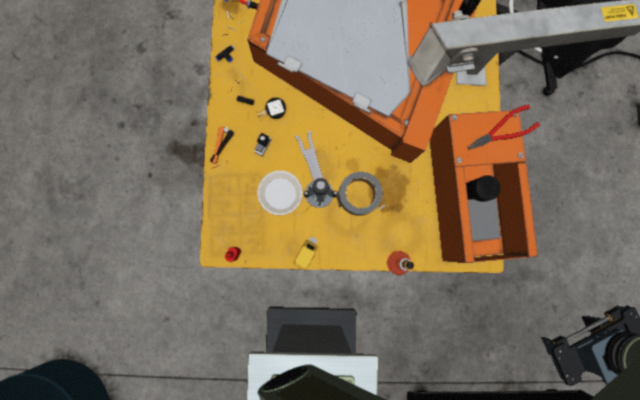

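View pics/side0.png

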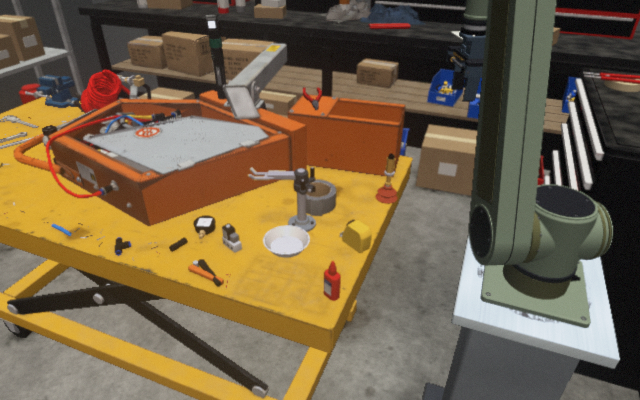

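Top view: dish at (280,193), column at (319,190), tape roll at (360,193), foot at (400,262), bottle at (233,255) and tape measure at (306,252). The hook points away to about (305,137), and the dish is on +y. I'll enlarge to get finer pixels.

```bash
cat > h.py <<'E'
import cv2,numpy as np
def load(n):
    d=np.load(n);return d
def ray(f,uv):
    p=cv2.undistortPoints(np.array([[uv]],float),np.array(f["mtx"],float),np.array(f["distortion"],float)).ravel()
    R=cv2.Rodrigues(np.array(f["rvec"],float))[0];t=np.array(f["tvec"],float).ravel()
    return -R.T@t,R.T@np.array([p[0],p[1],1.])
def at_z(f,uv,z):
    c,d=ray(f,uv);return (c+d*(z-c[2])/d[2]).round(1)
def tri(fs,uvs):
    A=np.zeros((3,3));b=np.zeros(3)
    for f,uv in zip(fs,uvs):
        c,d=ray(f,uv);d/=np.linalg.norm(d);P=np.eye(3)-np.outer(d,d);A+=P;b+=P@c
    return np.linalg.solve(A,b).round(1)
def proj(f,p):
    return cv2.projectPoints(np.array([p],float),np.array(f["rvec"],float),np.array(f["tvec"],float),np.array(f["mtx"],float),np.array(f["distortion"],float))[0].ravel().round(1)
def save(n,tag):
    from workcell import cams
    f=cams.grab_frame(n);np.savez(f"pics/{tag}.npz",**{k:np.array(v) for k,v in f.items()});cv2.imwrite(f"pics/{tag}.png",f["pixels"][:,:,::-1]);return f
E
python3 - <<'E'
import cv2,numpy as np
t=cv2.imread("pics/top0.png");s=cv2.imread("pics/side0.png")
a=cv2.resize(t[125:285,220:420],None,fx=4,fy=4,interpolation=cv2.INTER_CUBIC)[:600]
cv2.imwrite("pics/c1.png",cv2.resize(t[130:280,220:420],None,fx=4,fy=4,interpolation=cv2.INTER_CUBIC))
cv2.imwrite("pics/c2.png",cv2.resize(s[145:305,220:420],None,fx=3.75,fy=3.75,interpolation=cv2.INTER_CUBIC))
E
```

```text
(no output)
```

View pics/c1.png

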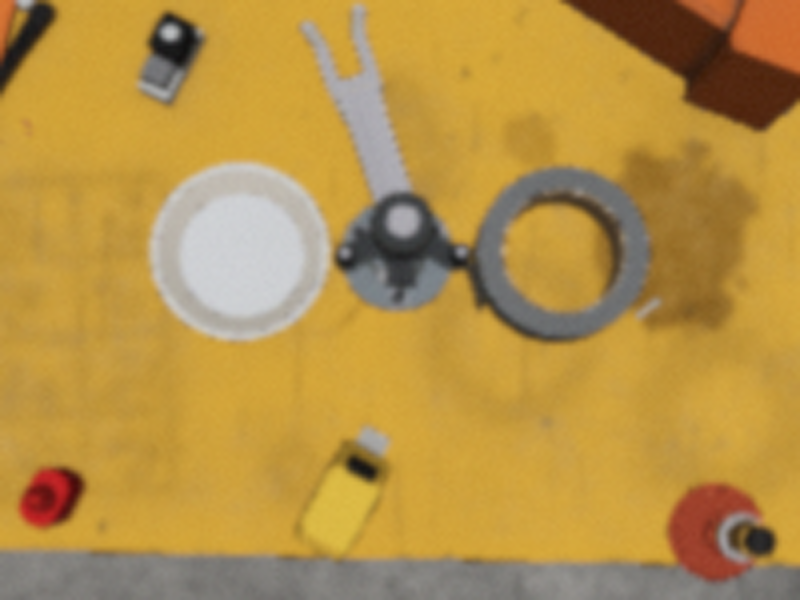

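View pics/c2.png

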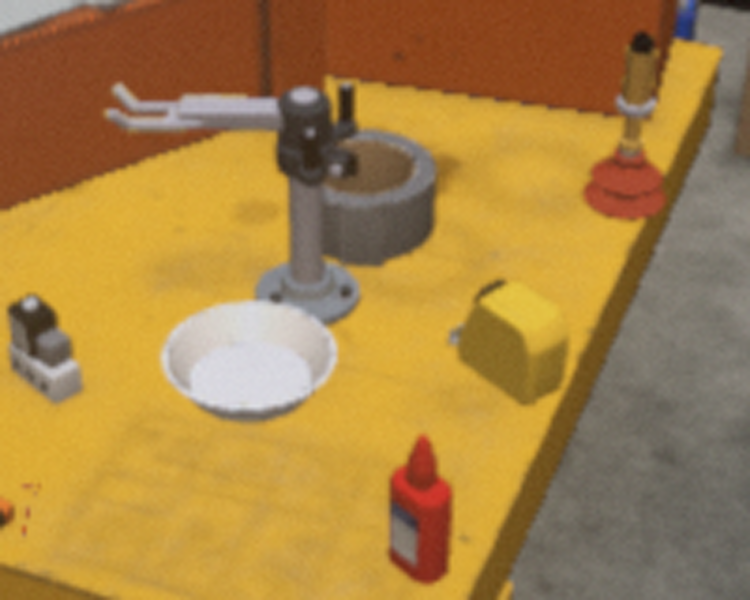

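Run:
```python
from h import *
T=load("pics/top0.npz");S=load("pics/side0.npz")
c=lambda u,v:(220+(u+.5)/4-.5,130+(v+.5)/4-.5)
d=lambda u,v:(220+(u+.5)/3.75-.5,145+(v+.5)/3.75-.5)
for n,p,z in [("hub",(404,221),161),("flange",(397,258),4),("dish rim",(240,251),24),("tape",(563,252),48),("tipL",(307,27),155),("tipR",(359,10),155),("armend",(350,80),151),("armend2",(378,80),151),("pinL",(346,256),151),("pinR",(461,256),151),("cap",(760,540),136),("cup",(716,531),20),("bottle",(43,495),92),("tmeas",(340,500),62)]: print(n,at_z(T,c(*p),z))
print("cap tri",tri([T,S],[c(760,540),d(642,40)]))
print("hub tri",tri([T,S],[c(404,221),d(303,95)]))
print("cup side",at_z(S,d(625,190),20),"hub side",at_z(S,d(303,95),161),"dish side",at_z(S,d(250,352),24))
for z in (0,85,136):print(z,proj(T,[at_z(T,c(760,540),136)[0],at_z(T,c(760,540),136)[1],z]))
```

```text
hub [551.7  -6.9 161. ]
flange [550.   -6.7   4. ]
dish rim [549.5  91.   24. ]
tape [ 551.  -106.6   48. ]
tipL [659.4  48.9 155. ]
tipR [669.8  20.5 155. ]
armend [631.   24.5 151. ]
armend2 [631.5   9.  151. ]
pinL [532.9  24.2 151. ]
pinR [534.5 -38.8 151. ]
cap [ 382.8 -208.   136. ]
cup [ 383.6 -207.    20. ]
bottle [397.6 195.1  92. ]
tmeas [398.4  24.8  62. ]
cap tri [ 382.  -208.6  134.1]
hub tri [552.4  -6.8 158.7]
cup side [ 378.6 -191.7   20. ] hub side [551.2  -3.  161. ] dish side [549.6  90.   24. ]
0 [397.4 262.4]
85 [404.7 263.7]
136 [409.6 264.6]
```

```bash
cat >> h.py <<'E'
def rel(*targets,yaw=None):
    "successive deltas (cm, tool axes, tool down at given yaw deg) to world targets"
    from workcell import telemetry
    s=telemetry.state();p=np.array(s["ee_pos"]);y0=s["ee_rot"][2];yaw=y0 if yaw is None else yaw
    print("pos",p.round(1),"rot",np.round(s["ee_rot"],2),"F",np.round(s["force"],1),"t",round(s["time_s"],2),"w",round(s["gripper_width"],1))
    print("yaw units",round(-((yaw-y0+180)%360-180)/5,2))
    a=np.radians(yaw);X=np.array([np.cos(a),np.sin(a),0]);Y=np.array([np.sin(a),-np.cos(a),0])
    for t in targets:
        d=(np.array(t)-p)/10;print("x %.2f y %.2f z %.2f"%(d@X,d@Y,-d[2]));p=np.array(t,float)
E
python3 - <<'E'
from h import *
rel((340,-280,236),(631,-21,236),(631,-21,152),yaw=20)
E
```

```text
pos [ 246.7 -518.9  235.2] rot [-179.91    0.     25.43] F [-0.  -1.3 -0.3] t 0.1 w 91.3
yaw units 1.09
x 16.94 y -19.26 z -0.08
x 36.20 y -14.39 z -0.00
x 0.00 y 0.00 z 8.40
```

```bash
python3 -m inch '[{"yaw":1,"gripper":-1},{"yaw":0.09,"x":2.12,"y":-2.41},{"x":2.12,"y":-2.41},{"x":2.12,"y":-2.41},{"x":2.12,"y":-2.41},{"x":2.12,"y":-2.41},{"x":2.12,"y":-2.41},{"x":2.12,"y":-2.41},{"x":2.12,"y":-2.41},{"x":2.5,"y":-1},{"x":2.5,"y":-1},{"x":2.5,"y":-1}]' 20 && python3 -m inch '[{"x":2.5,"y":-1},{"x":2.5,"y":-1},{"x":2.5,"y":-1},{"x":2.5,"y":-1},{"x":2.5,"y":-1},{"x":2.5,"y":-1},{"x":2.5,"y":-1},{"x":2.5,"y":-1},{"x":2.5,"y":-1},{"x":2.5,"y":-1},{},{}]'
python3 - <<'E'
from h import *
rel((631,-21,236),(631,-21,152),yaw=20)
E
```

```text
pos [ 246.7 -518.9  235.2] rot [-179.91    0.     25.43] F [-0.  -1.3 -0.3] t 0.1 w 91.3
yaw units 1.09
x 53.14 y -33.65 z -0.08
x 0.00 y 0.00 z 8.40invalid input
```

```bash
python3 -m inch '[{"x":0,"y":0,"z":0,"yaw":1.0,"gripper":-1.0}]' 20; python3 -m inch '[{"x":0.0,"y":0.0,"z":0.0,"yaw":0.09,"gripper":-1.0}]'; python3 -m inch '[{"x":2.12,"y":-2.41}]'
```

```text
time_s: 0.18
ee_pos: [246.8, -519.0, 235.4]
ee_rot: [-179.9, 0.0, 20.3]
force: [0.2, -0.1, -0.1]
gripper_width: 86.9
time_s: 0.27
ee_pos: [246.8, -519.1, 235.5]
ee_rot: [-179.9, 0.0, 19.9]
force: [-0.3, -0.0, 0.5]
gripper_width: 80.7invalid input
```

```bash
python3 -m inch '[{"x":2.12,"y":-2.41,"z":0,"yaw":0,"gripper":-1},{"x":2.12,"y":-2.41,"z":0,"yaw":0,"gripper":-1},{"x":2.12,"y":-2.41,"z":0,"yaw":0,"gripper":-1},{"x":2.12,"y":-2.41,"z":0,"yaw":0,"gripper":-1},{"x":2.12,"y":-2.41,"z":0,"yaw":0,"gripper":-1},{"x":2.12,"y":-2.41,"z":0,"yaw":0,"gripper":-1},{"x":2.12,"y":-2.41,"z":0,"yaw":0,"gripper":-1},{"x":2.12,"y":-2.41,"z":0,"yaw":0,"gripper":-1},{"x":2.5,"y":-1,"z":0,"yaw":0,"gripper":-1},{"x":2.5,"y":-1,"z":0,"yaw":0,"gripper":-1},{"x":2.5,"y":-1,"z":0,"yaw":0,"gripper":-1},{"x":2.5,"y":-1,"z":0,"yaw":0,"gripper":-1}]' && python3 -m inch '[{"x":2.5,"y":-1,"z":0,"yaw":0,"gripper":-1},{"x":2.5,"y":-1,"z":0,"yaw":0,"gripper":-1},{"x":2.5,"y":-1,"z":0,"yaw":0,"gripper":-1},{"x":2.5,"y":-1,"z":0,"yaw":0,"gripper":-1},{"x":2.5,"y":-1,"z":0,"yaw":0,"gripper":-1},{"x":2.5,"y":-1,"z":0,"yaw":0,"gripper":-1},{"x":2.5,"y":-1,"z":0,"yaw":0,"gripper":-1},{"x":2.5,"y":-1,"z":0,"yaw":0,"gripper":-1},{"x":2.5,"y":-1,"z":0,"yaw":0,"gripper":-1},{"x":0,"y":0,"z":0,"yaw":0,"gripper":-1},{"x":0,"y":0,"z":0,"yaw":0,"gripper":-1}]'
python3 - <<'E'
from h import *
rel((631,-21,236),(631,-21,152),yaw=20)
E
```

```text
time_s: 1.27
ee_pos: [421.4, -207.2, 236.0]
ee_rot: [180.0, 0.0, 20.1]
force: [-0.1, -1.1, -0.1]
gripper_width: 1.5
time_s: 2.18
ee_pos: [601.7, -46.2, 235.1]
ee_rot: [-180.0, 0.1, 20.2]
force: [0.7, -0.2, 0.4]
gripper_width: 0.5
pos [601.7 -46.2 235.1] rot [-1.7998e+02  9.0000e-02  2.0160e+01] F [ 0.7 -0.2  0.4] t 2.18 w 0.5
yaw units 0.03
x 3.61 y -1.36 z -0.09
x 0.00 y 0.00 z 8.40
```

```bash
python3 -m inch '[{"x":1.8,"y":-0.68,"z":0,"yaw":0,"gripper":-1},{"x":1.8,"y":-0.68,"z":0,"yaw":0,"gripper":-1},{"x":0,"y":0,"z":2.1,"yaw":0,"gripper":-1},{"x":0,"y":0,"z":2.1,"yaw":0,"gripper":-1},{"x":0,"y":0,"z":2.1,"yaw":0,"gripper":-1},{"x":0,"y":0,"z":2.0,"yaw":0,"gripper":-1},{"x":0,"y":0,"z":0,"yaw":0,"gripper":-1},{"x":0,"y":0,"z":0,"yaw":0,"gripper":-1}]' && python3 -c "
from h import *
save('wrist','w1')"
python3 -m inch '[{"x":0,"y":-0.4,"z":0,"yaw":0,"gripper":-1},{"x":0,"y":-0.4,"z":0,"yaw":0,"gripper":-1},{"x":0,"y":-0.3,"z":0,"yaw":0,"gripper":-1},{"x":0,"y":0,"z":0,"yaw":0,"gripper":-1}]'
```

```text
time_s: 2.85
ee_pos: [629.4, -22.7, 152.3]
ee_rot: [-180.0, 0.2, 20.0]
force: [-0.5, 0.1, 0.3]
gripper_width: 0.7
time_s: 3.23
ee_pos: [626.9, -10.8, 153.9]
ee_rot: [180.0, -0.1, 20.0]
force: [0.2, -0.5, 0.7]
gripper_width: 0.5
```

View pics/w1.png

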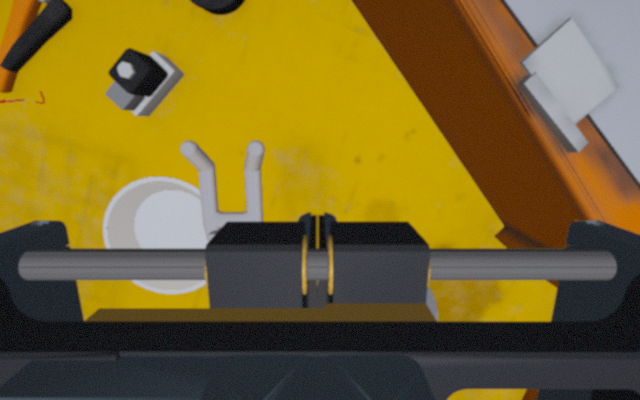

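The wrist view shows the hook's prongs, tips at (190,150) and (255,150), ahead and left of the closed fingers at (318,260). The dish is behind them to the left. The pusher is clear on the arm's right side. Now push round.

```bash
python3 -m inch '[{"x":0,"y":-0.3,"z":0,"yaw":0,"gripper":-1},{"x":0,"y":-0.2,"z":0,"yaw":0,"gripper":-1},{"x":0.187,"y":-0.62,"z":0,"yaw":-1,"gripper":-1},{"x":0.187,"y":-0.62,"z":0,"yaw":-1,"gripper":-1},{"x":0.187,"y":-0.62,"z":0,"yaw":-1,"gripper":-1}]';python3 -m inch '[{"x":0.187,"y":-0.62,"z":0,"yaw":-1,"gripper":-1},{"x":0.187,"y":-0.62,"z":0,"yaw":-1,"gripper":-1},{"x":0.187,"y":-0.62,"z":0,"yaw":-1,"gripper":-1},{"x":0.187,"y":-0.62,"z":0,"yaw":-1,"gripper":-1},{"x":0.187,"y":-0.62,"z":0,"yaw":-1,"gripper":-1}]'
python3 - <<'E'
from h import *
f=save("top","t2")
from workcell import telemetry
s=telemetry.state();p=s["ee_pos"];a=np.radians(s["ee_rot"][2]);d=p[:2]-[551.5,-7]
print("radial,tang",d@[np.cos(a),np.sin(a)],d@[-np.sin(a),np.cos(a)],s["ee_rot"][2],s["force"].round(1))
E
```

```text
time_s: 3.65
ee_pos: [623.0, 11.9, 153.2]
ee_rot: [179.9, -0.0, 35.2]
force: [0.5, -2.2, 0.0]
gripper_width: 0.7
time_s: 4.07
ee_pos: [608.5, 40.8, 153.2]
ee_rot: [179.8, -0.1, 60.2]
force: [3.3, -0.7, -1.6]
gripper_width: 0.5
radial,tang 69.96831501544166 -24.533776882218 60.41057169286049 [ 0.3  1.  -0.9]
```

```bash
python3 -m inch '[{"x":0.1,"y":-0.308,"z":0,"yaw":-0.5,"gripper":-1},{"x":0.1,"y":-0.308,"z":0,"yaw":-0.5,"gripper":-1},{"x":0.1,"y":-0.308,"z":0,"yaw":-0.5,"gripper":-1},{"x":0.1,"y":-0.308,"z":0,"yaw":-0.5,"gripper":-1}]';python3 -m inch '[{"x":0.1,"y":-0.308,"z":0,"yaw":-0.5,"gripper":-1},{"x":0.1,"y":-0.308,"z":0,"yaw":-0.5,"gripper":-1},{"x":0.1,"y":-0.308,"z":0,"yaw":-0.5,"gripper":-1},{"x":0.1,"y":-0.308,"z":0,"yaw":-0.5,"gripper":-1}]'
python3 - <<'E'
import cv2
t=cv2.imread("pics/t2.png");cv2.imwrite("pics/c3.png",cv2.resize(t[130:280,220:420],None,fx=4,fy=4,interpolation=cv2.INTER_CUBIC))
E
```

```text
time_s: 4.45
ee_pos: [599.3, 49.9, 153.3]
ee_rot: [179.8, -0.1, 70.0]
force: [3.4, 0.7, -0.7]
gripper_width: 0.4
time_s: 4.78
ee_pos: [588.6, 57.5, 153.3]
ee_rot: [179.8, -0.1, 80.0]
force: [3.0, 0.9, -1.1]
gripper_width: 0.5
```

Still 3 N (swivel friction only). Now 1° steps.

```bash
R='import sys'; python3 -m inch '[{"x":0.042,"y":-0.122,"z":0,"yaw":-0.2,"gripper":-1},{"x":0.042,"y":-0.122,"z":0,"yaw":-0.2,"gripper":-1},{"x":0.042,"y":-0.122,"z":0,"yaw":-0.2,"gripper":-1}]' | grep -E 'force|rot'; python3 -m inch '[{"x":0.042,"y":-0.122,"z":0,"yaw":-0.2,"gripper":-1},{"x":0.042,"y":-0.122,"z":0,"yaw":-0.2,"gripper":-1}]'| grep -E 'force|rot'; python3 -m inch '[{"x":0.042,"y":-0.122,"z":0,"yaw":-0.2,"gripper":-1},{"x":0.042,"y":-0.122,"z":0,"yaw":-0.2,"gripper":-1}]'| grep -E 'force|rot'
```

```text
ee_rot: [179.9, -0.0, 83.0]
force: [2.7, 1.2, 0.3]
ee_rot: [179.9, -0.0, 85.0]
force: [3.0, 1.9, 1.3]
ee_rot: [180.0, -0.0, 87.1]
force: [2.3, 0.9, 0.7]
```

```bash
python3 -m inch '[{"x":0.042,"y":-0.122,"z":0,"yaw":-0.2,"gripper":-1},{"x":0.042,"y":-0.122,"z":0,"yaw":-0.2,"gripper":-1}]' | grep -E 'force|rot'; python3 -m inch '[{"x":0.042,"y":-0.122,"z":0,"yaw":-0.2,"gripper":-1}]'| grep -E 'force|rot'; python3 -m inch '[{"x":0.042,"y":-0.122,"z":0,"yaw":-0.2,"gripper":-1}]'| grep -E 'force|rot'
```

```text
ee_rot: [180.0, -0.0, 89.1]
force: [2.5, 1.8, 0.3]
ee_rot: [180.0, 0.0, 90.1]
force: [2.2, 1.7, 1.6]
ee_rot: [180.0, 0.0, 91.1]
force: [2.9, 1.7, 1.1]
```

```bash
python3 -m inch '[{"x":0.042,"y":-0.122,"z":0,"yaw":-0.2,"gripper":-1}]' | grep -E 'force|rot'; python3 -m inch '[{"x":0.042,"y":-0.122,"z":0,"yaw":-0.2,"gripper":-1}]'| grep -E 'force|rot'; python3 -m inch '[{"x":0.042,"y":-0.122,"z":0,"yaw":-0.2,"gripper":-1}]'| grep -E 'force|rot'
```

```text
ee_rot: [179.9, 0.0, 92.1]
force: [5.0, 1.6, 1.2]
ee_rot: [179.8, 0.0, 93.1]
force: [7.3, 1.4, -0.2]
ee_rot: [179.7, 0.0, 94.1]
force: [9.2, 1.0, -2.6]
```

View pics/c3.png

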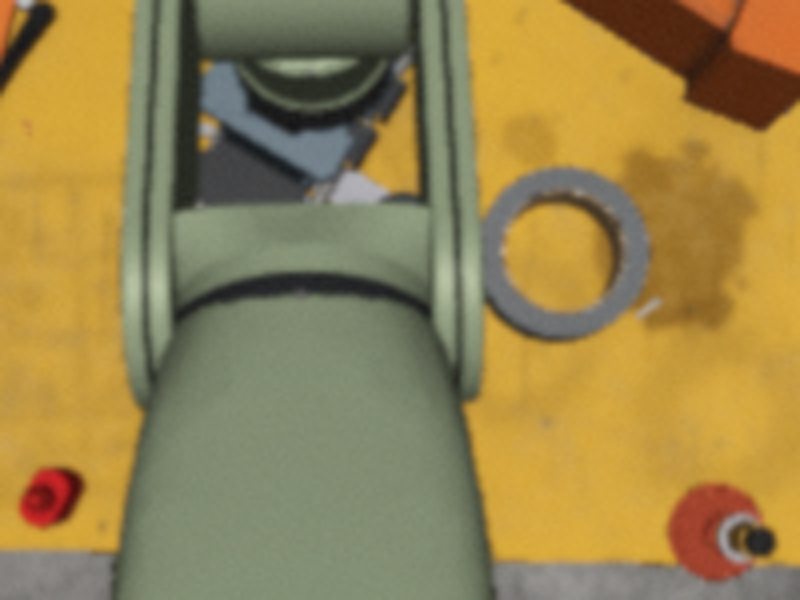

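The stop was felt at about 91.5°. The picture shows only the arm blocking the overhead view. Hold at 9–10 N.

```bash
python3 -m inch '[{"x":0.01,"y":-0.04,"z":0,"yaw":-0.05,"gripper":-1},{"x":0,"y":0,"z":0,"yaw":0,"gripper":-1},{"x":0,"y":0,"z":0,"yaw":0,"gripper":-1},{"x":0,"y":0,"z":0,"yaw":0,"gripper":-1}]'
python3 - <<'E'
from h import *
from workcell import telemetry
s=telemetry.state();p=s["ee_pos"];a=np.radians(s["ee_rot"][2]);d=p[:2]-[551.5,-7]
print("radial,tang",d@[np.cos(a),np.sin(a)],d@[-np.sin(a),np.cos(a)],s["ee_rot"][2],s["force"].round(1))
E
```

```text
time_s: 6.28
ee_pos: [572.9, 63.8, 153.2]
ee_rot: [179.6, 0.0, 94.3]
force: [7.9, 1.3, -2.0]
gripper_width: 0.5
radial,tang 68.99653461765188 -26.56385431318456 94.27178221660535 [ 7.9  1.3 -2. ]
```

```bash
python3 -m inch '[{"x":0,"y":-0.06,"z":0,"yaw":0,"gripper":-1},{"x":0,"y":-0.03,"z":0,"yaw":0,"gripper":-1},{"x":0,"y":0,"z":0,"yaw":0,"gripper":-1},{"x":0,"y":0,"z":0,"yaw":0,"gripper":-1},{"x":0,"y":0,"z":0,"yaw":0,"gripper":-1}]'
```

```text
time_s: 6.7
ee_pos: [572.6, 63.8, 153.3]
ee_rot: [179.5, 0.0, 94.3]
force: [10.1, 0.7, -3.8]
gripper_width: 0.6
```

```bash
python3 -m inch '[{"x":0,"y":0.3,"z":0,"yaw":0,"gripper":-1},{"x":0,"y":1.0,"z":0,"yaw":0,"gripper":-1},{"x":0,"y":1.5,"z":0,"yaw":0,"gripper":-1},{"x":0,"y":0,"z":-3,"yaw":0,"gripper":-1},{"x":0,"y":0,"z":-3,"yaw":0,"gripper":-1},{"x":0,"y":0,"z":-3,"yaw":0,"gripper":1},{"x":0,"y":0,"z":-3,"yaw":0.86,"gripper":1},{"x":0,"y":0,"z":0,"yaw":1,"gripper":1},{"x":0,"y":0,"z":0,"yaw":1,"gripper":1},{"x":0,"y":0,"z":0,"yaw":1,"gripper":1},{"x":0,"y":0,"z":0,"yaw":1,"gripper":1},{"x":0,"y":0,"z":0,"yaw":1,"gripper":1}]'
python3 - <<'E'
from h import *
from workcell import telemetry,cams
f=cams.grab_frame("wrist");s=telemetry.state()
R=cv2.Rodrigues(np.array(f["rvec"]))[0];c=-R.T@np.array(f["tvec"]).ravel()
Rt=__import__("scipy.spatial.transform").spatial.transform.Rotation.from_euler("xyz",s["ee_rot"],degrees=True).as_matrix()
print("cam in tool",Rt.T@(c-s["ee_pos"]),"axes",(R@Rt).round(2))
rel((383,-208,265),yaw=30)
E
```

```text
time_s: 7.7
ee_pos: [596.0, 65.5, 272.0]
ee_rot: [-179.8, 0.2, 64.7]
force: [0.4, -0.3, -0.1]
gripper_width: 44.3
cam in tool [  64.88884254   -1.92942966 -148.68210182] axes [[ 0.    1.   -0.  ]
 [-0.97  0.   -0.23]
 [-0.23  0.    0.97]]
pos [596.1  65.5 272. ] rot [-179.8     0.18   64.56] F [-0.2  0.   0.5] t 7.75 w 48.3
yaw units 6.91
x -32.13 y 13.03 z 0.70
```

```bash
python3 -m inch '[{"x":0,"y":0,"z":0,"yaw":1,"gripper":1},{"x":0,"y":0,"z":0,"yaw":1,"gripper":1},{"x":0,"y":0,"z":0,"yaw":1,"gripper":1},{"x":0,"y":0,"z":0,"yaw":1,"gripper":1},{"x":0,"y":0,"z":0,"yaw":1,"gripper":1},{"x":0,"y":0,"z":0,"yaw":1,"gripper":1},{"x":0,"y":0,"z":0,"yaw":0.9,"gripper":1}]' >/dev/null; python3 -m inch '[{"x":-2.9,"y":1.18,"z":0,"yaw":0,"gripper":1},{"x":-2.9,"y":1.18,"z":0,"yaw":0,"gripper":1},{"x":-2.9,"y":1.18,"z":0,"yaw":0,"gripper":1},{"x":-2.9,"y":1.18,"z":0,"yaw":0,"gripper":1},{"x":-2.9,"y":1.18,"z":0,"yaw":0,"gripper":1},{"x":-2.9,"y":1.18,"z":0,"yaw":0,"gripper":1},{"x":-2.9,"y":1.18,"z":0,"yaw":0,"gripper":1},{"x":-2.9,"y":1.18,"z":0,"yaw":0,"gripper":1},{"x":-2.9,"y":1.18,"z":0,"yaw":0,"gripper":1},{"x":-2.9,"y":1.18,"z":0,"yaw":0,"gripper":1},{"x":-2.9,"y":1.18,"z":0,"yaw":0,"gripper":1},{"x":0,"y":0,"z":0,"yaw":0,"gripper":1}]'
python3 - <<'E'
from h import *
f=save("wrist","w2");save("top","t3");rel((383,-208,265),yaw=30)
t=cv2.imread("pics/t3.png");a=cv2.resize(t[130:280,220:420],None,fx=3,fy=3,interpolation=cv2.INTER_CUBIC)
cv2.imwrite("pics/c4.png",a)
for z in (40,85,126,136):print(z,proj(f,[383,-208,z]))
E
```

```text
time_s: 9.33
ee_pos: [384.1, -210.3, 272.5]
ee_rot: [-179.9, 0.3, 30.3]
force: [1.0, 1.0, 0.6]
gripper_width: 91.2
pos [ 386.8 -207.9  272.6] rot [-1.7989e+02  6.0000e-02  3.0360e+01] F [-0.2  0.5 -0.1] t 9.43 w 91.0
yaw units 0.07
x -0.33 y -0.18 z 0.76
40 [315.9 175.6]
85 [315.7 182.8]
126 [315.5 191.3]
136 [315.5 193.7]
```

View pics/w2.png

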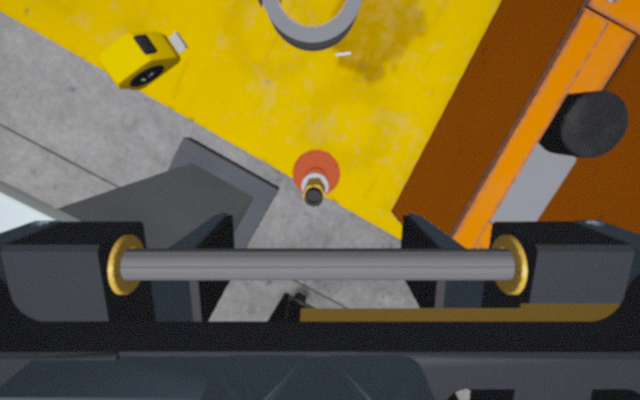

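View pics/c4.png

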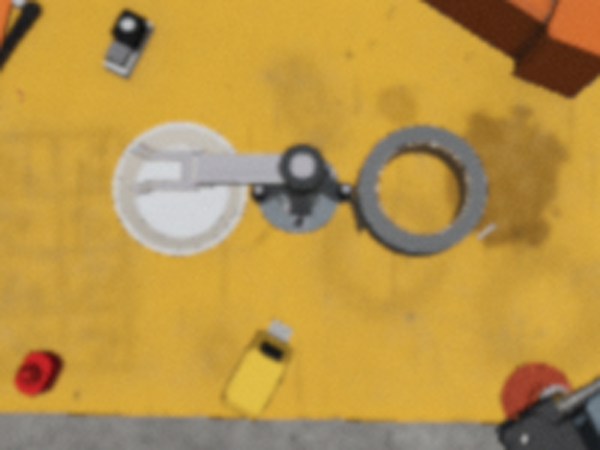

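Run:
```python
from h import *
W=load("pics/w2.npz");T=load("pics/t3.npz")
c=lambda u,v:(220+(u+.5)/3-.5,130+(v+.5)/3-.5)
print("cap",at_z(W,(314,196),136),"cup",at_z(W,(316,172),20))
for n,p,z in[("hub",(302,166),161),("armend top",(195,154),151),("armend bot",(195,182),151),("tipU",(138,150),155),("tipL",(138,187),155)]:print(n,at_z(T,c(*p),z))
p=at_z(W,(314,196),136)
rel((p[0],p[1],182),yaw=30)
```

```text
cap [ 380.5 -207.9  136. ] cup [ 383.9 -207.5   20. ]
hub [551.4  -6.3 161. ]
armend top [559.7  72.  151. ]
armend bot [539.   71.3 151. ]
tipU [561.  113.4 155. ]
tipL [533.8 112.4 155. ]
pos [ 386.8 -207.9  272.6] rot [-1.7989e+02  6.0000e-02  3.0360e+01] F [-0.2  0.5 -0.1] t 9.43 w 91.0
yaw units 0.07
x -0.54 y -0.32 z 9.06
```

```bash
python3 -m inch '[{"x":-0.38,"y":-0.2,"z":1.8,"yaw":0,"gripper":1},{"x":0,"y":0,"z":2.4,"yaw":0,"gripper":1},{"x":0,"y":0,"z":2.4,"yaw":0,"gripper":1},{"x":0,"y":0,"z":2.4,"yaw":0,"gripper":1},{"x":0,"y":0,"z":0,"yaw":0,"gripper":1},{"x":0,"y":0,"z":0,"yaw":0,"gripper":1}]'
python3 - <<'E'
from h import *
f=save("wrist","w3");rel((383,-208,182),yaw=30)
u,v=proj(f,[382.5,-208,126]);print(u,v)
x0,y0=int(u)-50,int(v)-45
cv2.imwrite("pics/c5.png",cv2.resize(cv2.imread("pics/w3.png")[y0:y0+75,x0:x0+100],None,fx=8,fy=8,interpolation=cv2.INTER_CUBIC));print(x0,y0)
E
```

```text
time_s: 9.93
ee_pos: [383.5, -206.6, 182.3]
ee_rot: [-179.8, 0.1, 30.6]
force: [-0.2, -0.2, 0.4]
gripper_width: 91.3
pos [ 384.4 -207.3  183.5] rot [-179.99    0.     30.53] F [ 0.5  0.8 -0.4] t 9.98 w 91.2
yaw units 0.11
x -0.16 y -0.01 z 0.15
320.0 223.9
270 178
```

View pics/c5.png

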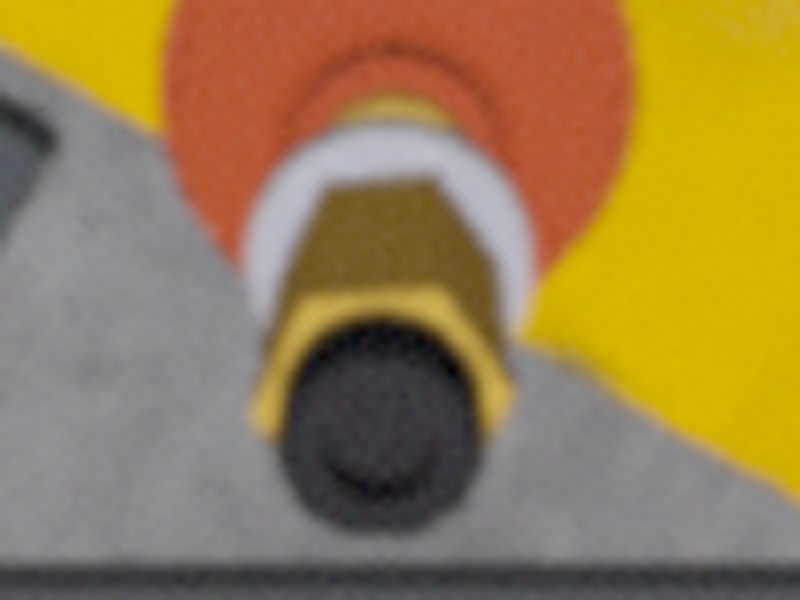

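Run:
```python
from h import *
f=load("pics/w3.npz")
print(at_z(f,(317.7,228.6),126),at_z(f,(270+48.2-.5,178+53.2-.5),136), "collar",at_z(f,(270+49-.5,178+270/8-.5),85))
a=at_z(f,(317.7,228.6),126)
rel((a[0],a[1],183),yaw=63.6)
```

```text
[ 378.9 -208.4  126. ] [ 380.7 -207.4  136. ] collar [ 379.5 -208.7   85. ]
pos [ 384.4 -207.3  183.5] rot [-179.99    0.     30.53] F [ 0.5  0.8 -0.4] t 9.98 w 91.2
yaw units -6.61
x -0.34 y -0.45 z 0.05
```

```bash
python3 -m inch '[{"x":0,"y":0,"z":0,"yaw":-1,"gripper":1},{"x":0,"y":0,"z":0,"yaw":-1,"gripper":1},{"x":0,"y":0,"z":0,"yaw":-1,"gripper":1},{"x":0,"y":0,"z":0,"yaw":-1,"gripper":1},{"x":0,"y":0,"z":0,"yaw":-1,"gripper":1},{"x":0,"y":0,"z":0,"yaw":-1,"gripper":1},{"x":-0.26,"y":-0.36,"z":0,"yaw":-0.61,"gripper":1},{"x":0,"y":0,"z":0,"yaw":0,"gripper":1},{"x":0,"y":0,"z":0,"yaw":0,"gripper":1}]' >/dev/null
python3 - <<'E'
from h import *
rel((380,-208,183),(380,-208,112),yaw=63.6)
E
```

```text
pos [ 380.1 -208.5  184.4] rot [1.7983e+02 1.0000e-02 6.3420e+01] F [ 0.2 -0.7 -0.2] t 10.73 w 90.8
yaw units -0.04
x 0.04 y -0.03 z 0.14
x 0.00 y 0.00 z 7.10
```

```bash
python3 -m inch '[{"x":0,"y":0,"z":2,"yaw":0,"gripper":1},{"x":0,"y":0,"z":2,"yaw":0,"gripper":1},{"x":0,"y":0,"z":2,"yaw":0,"gripper":0},{"x":0,"y":0,"z":1.2,"yaw":0,"gripper":-0.5},{"x":0,"y":0,"z":0,"yaw":0,"gripper":-0.5},{"x":0,"y":0,"z":0,"yaw":0,"gripper":-0.5},{"x":0,"y":0,"z":0,"yaw":0,"gripper":-0.5}]' 10; python3 -m inch '[{"x":0,"y":0,"z":0,"yaw":0,"gripper":-1},{"x":0,"y":0,"z":0,"yaw":0,"gripper":-1},{"x":0,"y":0,"z":0,"yaw":0,"gripper":-1},{"x":0,"y":0,"z":0,"yaw":0,"gripper":-1},{"x":0,"y":0,"z":0,"yaw":0,"gripper":-1},{"x":0,"y":0,"z":0,"yaw":0,"gripper":-1}]' 35
```

```text
time_s: 11.32
ee_pos: [380.2, -208.7, 112.0]
ee_rot: [179.9, 0.0, 63.5]
force: [0.6, 0.2, -0.4]
gripper_width: 60.5
time_s: 11.82
ee_pos: [379.3, -208.3, 111.1]
ee_rot: [180.0, 0.0, 63.5]
force: [0.9, 0.2, 0.7]
gripper_width: 20.5
```

```bash
python3 -m inch '[{"x":0,"y":0,"z":0,"yaw":0,"gripper":-1},{"x":0,"y":0,"z":0,"yaw":0,"gripper":-1},{"x":0,"y":0,"z":0,"yaw":0,"gripper":-1}]' 35; python3 -m inch '[{"x":0,"y":0,"z":-1,"yaw":0,"gripper":-1},{"x":0,"y":0,"z":-3,"yaw":0,"gripper":-1},{"x":0,"y":0,"z":-3,"yaw":0,"gripper":-1},{"x":0,"y":0,"z":-3,"yaw":-1,"gripper":-1},{"x":0,"y":0,"z":-3,"yaw":-1,"gripper":-1},{"x":0,"y":0,"z":-3,"yaw":-1,"gripper":-1},{"x":0,"y":0,"z":-2.8,"yaw":-1,"gripper":-1},{"x":0,"y":0,"z":0,"yaw":-1,"gripper":-1},{"x":0,"y":0,"z":0,"yaw":-0.7,"gripper":-1}]'
python3 - <<'E'
from h import *
rel((548,30,300),yaw=92)
E
```

```text
time_s: 12.07
ee_pos: [379.4, -208.3, 111.1]
ee_rot: [180.0, -0.0, 63.5]
force: [0.2, -0.0, 2.1]
gripper_width: 18.5
time_s: 12.82
ee_pos: [379.5, -208.5, 300.3]
ee_rot: [179.9, 0.1, 92.2]
force: [-0.6, 0.7, -2.1]
gripper_width: 18.9
pos [ 379.5 -208.5  300.3] rot [1.7987e+02 1.0000e-01 9.2200e+01] F [-0.6  0.7 -2.1] t 12.82 w 18.9
yaw units 0.04
x 23.24 y 17.67 z 0.03
```

```bash
python3 -m inch '[{"x":1.94,"y":1.47,"z":0,"yaw":0,"gripper":-1},{"x":1.94,"y":1.47,"z":0,"yaw":0,"gripper":-1},{"x":1.94,"y":1.47,"z":0,"yaw":0,"gripper":-1},{"x":1.94,"y":1.47,"z":0,"yaw":0,"gripper":-1},{"x":1.94,"y":1.47,"z":0,"yaw":0,"gripper":-1},{"x":1.94,"y":1.47,"z":0,"yaw":0,"gripper":-1},{"x":1.94,"y":1.47,"z":0,"yaw":0,"gripper":-1},{"x":1.94,"y":1.47,"z":0,"yaw":0,"gripper":-1},{"x":1.94,"y":1.47,"z":0,"yaw":0,"gripper":-1},{"x":1.94,"y":1.47,"z":0,"yaw":0,"gripper":-1},{"x":1.94,"y":1.47,"z":0,"yaw":0,"gripper":-1},{"x":1.94,"y":1.47,"z":0,"yaw":0,"gripper":-1}]' >/dev/null; python3 -m inch '[{"x":0,"y":0,"z":0,"yaw":0,"gripper":-1},{"x":0,"y":0,"z":0,"yaw":0,"gripper":-1},{"x":0,"y":0,"z":0,"yaw":0,"gripper":-1},{"x":0,"y":0,"z":0,"yaw":0,"gripper":-1}]'
python3 - <<'E'
from h import *
f=save("wrist","w4");rel((548,30,300),yaw=92)
u,v=proj(f,[548,95,145]);print(u,v)
x0,y0=int(u)-80,max(0,int(v)-100);print(x0,y0)
cv2.imwrite("pics/c6.png",cv2.resize(cv2.imread("pics/w4.png")[y0:y0+120,x0:x0+160],None,fx=5,fy=5,interpolation=cv2.INTER_CUBIC))
E
```

```text
time_s: 14.15
ee_pos: [546.8, 29.8, 298.6]
ee_rot: [-179.9, 0.0, 91.9]
force: [-0.3, -1.2, -2.4]
gripper_width: 19.0
pos [546.9  29.8 298.8] rot [-1.7996e+02  2.0000e-02  9.1920e+01] F [-0.7  0.5 -1.5] t 14.2 w 18.2
yaw units -0.02
x 0.02 y 0.12 z -0.12
323.1 120.9
243 20
```

View pics/c6.png

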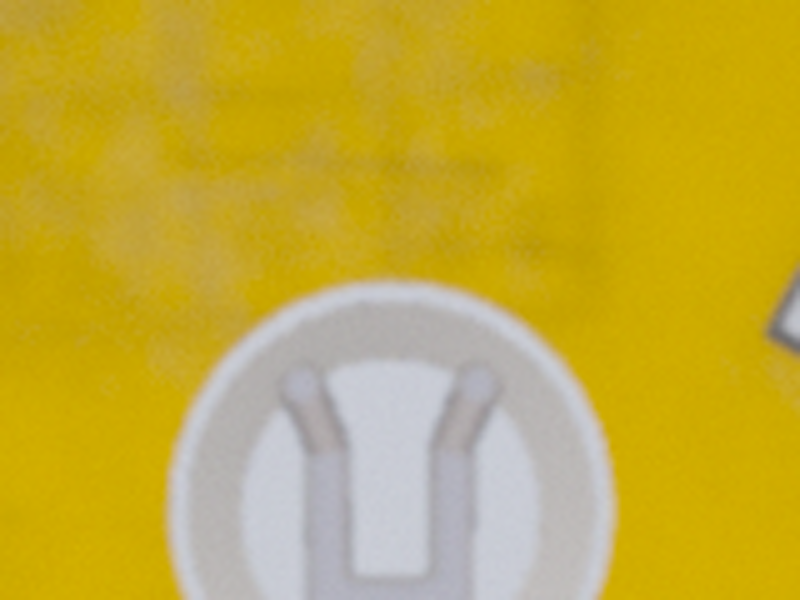

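The prong tips are at crop (301,383) and (478,383), the gap centre is at (391,510), and the inner bar is at row ~578. The dish is centred behind them.

Run:
```python
from h import *
f=load("pics/w4.npz")
c=lambda u,v:(243+(u+.5)/5-.5,20+(v+.5)/5-.5)
for n,p,z in[("tips",(389.5,383),152),("gap out",(391.5,470),141),("gap in",(390.5,560),141),("bar",(390,578),141),("lout",(304,500),141),("rout",(474,500),141)]:print(n,at_z(f,c(*p),z))
```

```text
tips [544.9 115.5 152. ]
gap out [545.8 101.3 141. ]
gap in [546.2  85.5 141. ]
bar [546.3  82.2 141. ]
lout [530.2  95.5 141. ]
rout [560.9  96.6 141. ]
```

```bash
python3 -m inch '[{"x":2.8,"y":0,"z":0,"yaw":0,"gripper":-1},{"x":2.8,"y":0,"z":0,"yaw":0,"gripper":-1},{"x":2.8,"y":0,"z":0,"yaw":0,"gripper":-1},{"x":2.8,"y":0,"z":0,"yaw":-0.08,"gripper":-1},{"x":2.8,"y":0,"z":0,"yaw":0,"gripper":-1},{"x":0,"y":0,"z":2.7,"yaw":0,"gripper":-1},{"x":0,"y":0,"z":2.7,"yaw":0,"gripper":-1},{"x":0,"y":0,"z":2.7,"yaw":0,"gripper":-1},{"x":0,"y":0,"z":2.7,"yaw":0,"gripper":-1},{"x":0,"y":0,"z":0,"yaw":0,"gripper":-1},{"x":0,"y":0,"z":0,"yaw":0,"gripper":-1},{"x":0,"y":0,"z":0,"yaw":0,"gripper":-1}]'
python3 - <<'E'
from h import *
rel((542.9,165,191.6),(544.7,120,191.6),(545.7,95,191.6),(546.1,88.2,191.6),yaw=92.3)
E
```

```text
time_s: 15.2
ee_pos: [543.5, 170.3, 192.7]
ee_rot: [179.8, -0.0, 92.3]
force: [0.5, 0.0, -2.2]
gripper_width: 18.8
pos [543.5 170.3 192.7] rot [ 1.7983e+02 -4.0000e-02  9.2340e+01] F [ 0.5  0.  -2.2] t 15.2 w 18.8
yaw units 0.01
x -0.52 y -0.08 z 0.11
x -4.50 y -0.00 z -0.00
x -2.50 y -0.00 z -0.00
x -0.68 y 0.01 z -0.00
```

```bash
python3 -m inch '[{"x":-1,"y":-0.06,"z":0.1,"yaw":0,"gripper":-1},{"x":-1.5,"y":0,"z":0,"yaw":0,"gripper":-1},{"x":-1.5,"y":0,"z":0,"yaw":0,"gripper":-1},{"x":-1,"y":0,"z":0,"yaw":0,"gripper":-1},{"x":0,"y":0,"z":0,"yaw":0,"gripper":-1},{"x":0,"y":0,"z":0,"yaw":0,"gripper":-1}]'; python3 -m inch '[{"x":-0.4,"y":0,"z":0,"yaw":0,"gripper":-1},{"x":-0.4,"y":0,"z":0,"yaw":0,"gripper":-1}]'|grep -E 'pos|force';python3 -m inch '[{"x":-0.4,"y":0,"z":0,"yaw":0,"gripper":-1},{"x":0,"y":0,"z":0,"yaw":0,"gripper":-1}]'|grep -E 'pos|force'
```

```text
time_s: 15.7
ee_pos: [544.4, 120.0, 191.0]
ee_rot: [179.9, -0.0, 92.3]
force: [1.2, 0.1, -2.3]
gripper_width: 18.5
ee_pos: [544.4, 112.8, 190.2]
force: [-0.2, 0.2, -2.9]
ee_pos: [544.9, 108.2, 190.1]
force: [0.9, -0.3, -2.9]
```

```bash
python3 -m inch '[{"x":-0.4,"y":0,"z":-0.1,"yaw":0,"gripper":-1},{"x":-0.4,"y":0,"z":0,"yaw":0,"gripper":-1}]'|grep -E 'pos|force';python3 -m inch '[{"x":-0.4,"y":0,"z":0,"yaw":0,"gripper":-1},{"x":0,"y":0,"z":0,"yaw":0,"gripper":-1}]'|grep -E 'pos|force';python3 -m inch '[{"x":-0.2,"y":0,"z":0,"yaw":0,"gripper":-1},{"x":-0.2,"y":0,"z":0,"yaw":0,"gripper":-1},{"x":0,"y":0,"z":0,"yaw":0,"gripper":-1}]'|grep -E 'pos|force'
```

```text
ee_pos: [545.5, 100.7, 191.3]
force: [1.7, 0.6, -2.4]
ee_pos: [545.6, 95.4, 191.2]
force: [2.8, -1.8, -2.6]
ee_pos: [545.7, 92.1, 191.1]
force: [3.4, -0.1, -0.6]
```

```bash
python3 -m inch '[{"x":0,"y":0.07,"z":0,"yaw":0,"gripper":-1},{"x":0,"y":0,"z":0,"yaw":0,"gripper":-1}]'|grep -E 'pos|force';python3 -m inch '[{"x":-0.2,"y":0,"z":0,"yaw":0,"gripper":-1},{"x":0,"y":0,"z":0,"yaw":0,"gripper":-1}]'|grep -E 'pos|force';python3 -m inch '[{"x":-0.15,"y":0,"z":0,"yaw":0,"gripper":-1},{"x":0,"y":0,"z":0,"yaw":0,"gripper":-1}]'|grep -E 'pos|force'
```

```text
ee_pos: [545.8, 92.2, 191.0]
force: [1.8, -1.9, -1.6]
ee_pos: [545.9, 90.4, 190.9]
force: [3.3, -0.1, -2.0]
ee_pos: [545.9, 88.9, 190.9]
force: [2.7, 0.3, -1.7]
```

```bash
python3 -m inch '[{"x":-0.1,"y":0.05,"z":0,"yaw":0,"gripper":-1},{"x":0,"y":0,"z":0,"yaw":0,"gripper":-1}]'|grep -E 'pos|force';python3 -m inch '[{"x":-0.1,"y":0,"z":0,"yaw":0,"gripper":-1},{"x":0,"y":0,"z":0,"yaw":0,"gripper":-1}]'|grep -E 'pos|force'
```

```text
ee_pos: [546.1, 87.9, 190.8]
force: [1.6, -0.2, -2.0]
ee_pos: [546.1, 87.5, 190.8]
force: [1.4, 3.1, -2.8]
```

```bash
python3 -m inch '[{"x":0.12,"y":0.03,"z":0,"yaw":0,"gripper":-1},{"x":0,"y":0,"z":0.25,"yaw":0,"gripper":-1},{"x":0,"y":0,"z":0.25,"yaw":0,"gripper":-1},{"x":0,"y":0,"z":0.25,"yaw":0,"gripper":-1},{"x":0,"y":0,"z":0,"yaw":0,"gripper":-1}]'|grep -E 'pos|force';python3 -m inch '[{"x":0,"y":0,"z":0.15,"yaw":0,"gripper":-1},{"x":0,"y":0,"z":0.1,"yaw":0,"gripper":-1},{"x":0,"y":0,"z":0,"yaw":0,"gripper":-1}]'|grep -E 'pos|force';python3 -m inch '[{"x":0,"y":0,"z":0.1,"yaw":0,"gripper":-1},{"x":0,"y":0,"z":0,"yaw":0,"gripper":-1}]'|grep -E 'pos|force'
```

```text
ee_pos: [546.3, 88.0, 182.6]
force: [0.1, -0.3, -2.8]
ee_pos: [546.4, 88.1, 180.6]
force: [0.2, -1.0, -1.9]
ee_pos: [546.5, 88.2, 179.7]
force: [-0.3, 0.6, -2.4]
```

```bash
python3 -m inch '[{"x":0,"y":0,"z":0.08,"yaw":0,"gripper":-1},{"x":0,"y":0,"z":0,"yaw":0,"gripper":-1}]'|grep -E 'pos|force';python3 -m inch '[{"x":0,"y":0,"z":0.06,"yaw":0,"gripper":-1},{"x":0,"y":0,"z":0,"yaw":0,"gripper":-1}]'|grep -E 'pos|force';python3 -m inch '[{"x":0,"y":0,"z":0.05,"yaw":0,"gripper":-1},{"x":0,"y":0,"z":0,"yaw":0,"gripper":-1}]'|grep -E 'pos|force'
```

```text
ee_pos: [546.6, 88.2, 179.0]
force: [-0.4, -0.3, -1.9]
ee_pos: [546.7, 88.2, 178.4]
force: [-0.1, -0.3, -3.1]
ee_pos: [546.9, 88.3, 178.3]
force: [1.1, -0.5, -1.1]
```

```bash
python3 -m inch '[{"x":0,"y":0,"z":0.05,"yaw":0,"gripper":-1},{"x":0,"y":0,"z":0,"yaw":0,"gripper":-1}]'|grep -E 'pos|force';python3 -m inch '[{"x":0,"y":0,"z":0.04,"yaw":0,"gripper":-1},{"x":0,"y":0,"z":0,"yaw":0,"gripper":-1}]'|grep -E 'pos|force'
```

```text
ee_pos: [547.0, 88.3, 178.2]
force: [-0.4, 0.2, 2.3]
ee_pos: [547.1, 88.3, 178.2]
force: [-1.8, -0.5, 5.4]
```

```bash
python3 -m inch '[{"x":0,"y":0,"z":-0.06,"yaw":0,"gripper":-1},{"x":0,"y":0,"z":0,"yaw":0,"gripper":-1},{"x":0,"y":0,"z":0,"yaw":0,"gripper":-0.5},{"x":0,"y":0,"z":0,"yaw":0,"gripper":-0.4},{"x":0,"y":0,"z":0,"yaw":0,"gripper":-0.2},{"x":0,"y":0,"z":0,"yaw":0,"gripper":0},{"x":0,"y":0,"z":0,"yaw":0,"gripper":0},{"x":0,"y":0,"z":0,"yaw":0,"gripper":0}]' 10; python3 -c "
from h import *
save('side','s5')
s=cv2.imread('pics/s5.png');cv2.imwrite('pics/c7.png',cv2.resize(s[130:270,200:387],None,fx=4.2,fy=4.2,interpolation=cv2.INTER_CUBIC))"
```

```text
time_s: 19.78
ee_pos: [546.7, 88.2, 177.6]
ee_rot: [-180.0, 0.0, 92.4]
force: [1.0, -0.2, 0.2]
gripper_width: 45.5
```

View pics/c7.png

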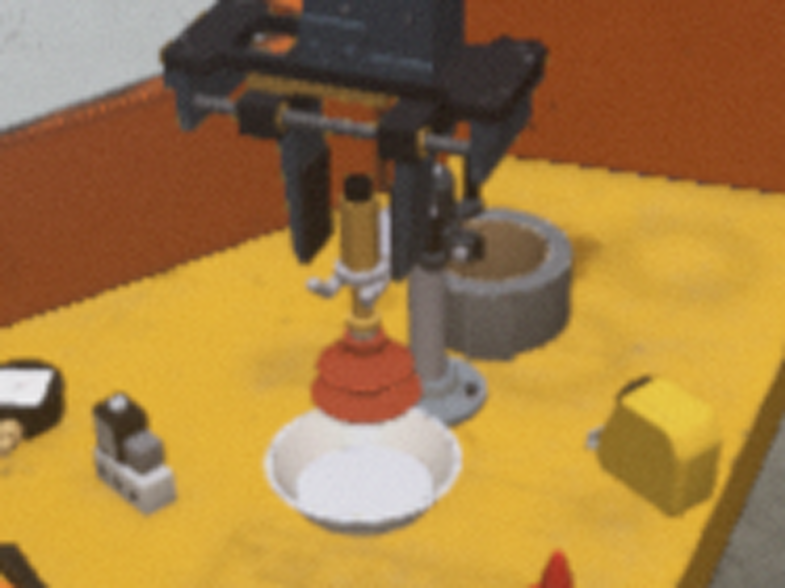

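The foot hangs upright in the saddle: collar at crop (360,275), prong tips in front, cup over the dish, and jaws clear on both sides. Now straight up.

```bash
python3 -m inch '[{"x":0,"y":0,"z":-0.5,"yaw":0,"gripper":0},{"x":0,"y":0,"z":-1,"yaw":0,"gripper":0},{"x":0,"y":0,"z":-2,"yaw":0,"gripper":0},{"x":0,"y":0,"z":-3,"yaw":0,"gripper":0},{"x":0,"y":0,"z":-3,"yaw":0,"gripper":0},{"x":0,"y":0,"z":-3,"yaw":0,"gripper":0},{"x":0,"y":0,"z":-2,"yaw":0,"gripper":0},{"x":0,"y":0,"z":0,"yaw":0,"gripper":0},{"x":0,"y":0,"z":0,"yaw":0,"gripper":0},{"x":0,"y":0,"z":0,"yaw":0,"gripper":0}]'
python3 - <<'E'
from h import *
f=save('wrist','w6');u,v=proj(f,[547,88,203]);print(u,v)
g=save('side','s6')
a=cv2.imread('pics/w6.png')[int(v)-110:int(v)+40,int(u)-90:int(u)+90]
b=cv2.imread('pics/s6.png')[150:275,230:350]
a=cv2.resize(a,(400,int(400*a.shape[0]/180)),interpolation=cv2.INTER_CUBIC);b=cv2.resize(b,(400,416),interpolation=cv2.INTER_CUBIC)
o=np.zeros((416,800,3),np.uint8);o[:a.shape[0],:400]=a[:416];o[:,400:]=b;cv2.imwrite('pics/c8.png',o)
print(proj(g,[546.9,88.3,203]),proj(g,[546.9,88.3,87]),"side crop x0 230 y0 150 scale 3.33")
E
```

```text
time_s: 20.67
ee_pos: [546.3, 88.2, 322.3]
ee_rot: [-179.9, 0.0, 92.4]
force: [-0.5, -1.1, -0.2]
gripper_width: 45.4
320.1 201.3
[285.2 172.6] [286.8 216.6] side crop x0 230 y0 150 scale 3.33
```

View pics/c8.png

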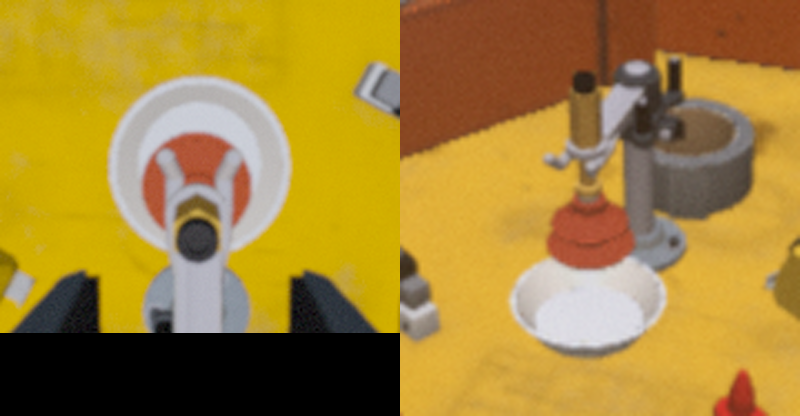

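Both views show the foot hanging upright, collar between arm end and upturned tips, over the dish. The gripper is clear. Handing in.

```bash
python3 -c "
from workcell import env
print(env.job_done())"
```

```text
the job is handed in; nothing more can be done
None
```

The suction foot is hanging on the hook over the dish, and I handed the job in at about 21 s of the 72 s allowed. No verdict was reported.

- **Hook:** I swung it to the dish's side (+y) with closed fingers 70 mm out. The stop made itself felt at about 92°. I pressed to a steady reading of about 10 N there and backed off.
- **Foot:** I gripped the hexagon on its flats (opening about 19 mm) and slid the neck in between the prongs until it touched the cross bar at 3 N. After backing off about 1 mm, I lowered it until the collar seated, where the reading rose about 7 N at the expected height. I then eased off, opened the jaws and rose clear.
- **Last checks:** The side and wrist pictures show the foot upright, its collar between the arm's end and the upturned tips, the cup over the dish and the gripper well clear. I moved only the hook and the foot; the dish, tape roll and tape measure look undisturbed, but I did not re-measure them or the bottle.
- **Disagreements:** The top camera put the hook line and the foot about 2.5 mm further out in x than the wrist camera did. I used the wrist values. During insertion the neck rubbed one prong at about 3 N, so I shifted it about 1.5 mm sideways.

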